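# Load the extract bottles and draw up the carrier's handle

## Task

Stand the two amber extract bottles from the worktop upright in the two empty cells of the grey bottle carrier, one per cell, without dropping or toppling them. Then squeeze the release button in the side of the carrier's handle, pull the handle straight up past its first stop to the second stop, and finish while still gripping it there, fully drawn out: its spring pulls it back if you let go. Do not disturb the two bottles already in the carrier nor the other things on the worktop.

Things in the scene. Friction and masses are not known exactly. Their poses are not given: they have to be found in the camera images.
- crate: Grey bottle carrier clamped to the worktop, 200 (x) by 163 mm (y), origin under its centre. Two rows of two open cells, one row each side (-x, +x) of a solid spine 40 mm wide, 70 mm tall, along y. Cell walls 65 mm tall, 5 mm thick; cell inside 70 (x) by 74 mm (y), floor 5 mm above the worktop. The handle rises from the spine's middle; a clamp foot, 14 mm tall, lies at each y end.
- cell0 (a point): Centre of the floor of one cell of the carrier, at its x = -60, y = -39.5 mm; two of the four cells are empty, which ones varies
- cell1 (a point): Centre of the floor of one cell of the carrier, at its x = -60, y = +39.5 mm; two of the four cells are empty, which ones varies
- cell2 (a point): Centre of the floor of one cell of the carrier, at its x = +60, y = -39.5 mm; two of the four cells are empty, which ones varies
- cell3 (a point): Centre of the floor of one cell of the carrier, at its x = +60, y = +39.5 mm; two of the four cells are empty, which ones varies
- bottle_a: Amber bottle with black cap, 152 mm tall: body 58 mm diameter up to 85 mm, a shoulder narrowing to a 26 mm neck; cap a cylinder of 30 mm diameter from 118 to 152 mm above the base. About 0.3 kg. Origin: centre of its underside, z up along the bottle. Starts standing on the worktop; to be put into an empty cell.
- bottle_b: The same kind of bottle as bottle_a, also starting on the worktop, to be put into the other empty cell.
- stored_a: The same kind of bottle, already standing in a cell; leave it there.
- stored_b: The same kind of bottle, already standing in another cell; leave it there.
- grip: Black bar on top of the carrier's telescoping post: 28 (x) by 100 (y) by 32 mm (z), axes as the carrier's. Origin: its centre, 131 mm above the worktop when down. The release button is at mid-length and mid-height of its +x side. Pinching the bar's middle from above across x, one finger on the button, presses it. The post below is thinner (24 mm in x).
- button (a joint): Release button, a steel key 26 (y) by 18 mm (z) standing 6 mm proud of the bar's +x face; 0 = out, 0.005 m = fully pressed (bar and button measure 34 mm across unpressed, 29 mm pressed). Its spring pushes with 2 N, 7 N when fully in. Pressed 4 mm or more it frees the handle; otherwise a catch blocks the handle when down and at the first stop.
- handle (a joint): How far the handle is drawn up, m: 0 = down (start), 0.05 = first stop (the catch engages there if the button is released, otherwise the handle slides past), 0.10 = second stop, the end of its travel. Slides straight up; a spring and its weight pull it down with about 9 to 11 N over the travel; no catch holds it at the second stop.
- tin: Round metal tin, 70 mm diameter, 100 mm tall, origin under its centre; a bystander on the worktop
- jar: Round glass jar with steel lid, 68 mm diameter, 95 mm tall, origin under its centre; a bystander on the worktop
- spatula: Spatula lying on the worktop near the left; a bystander
- cake_ring: Steel pastry ring, 90 mm diameter, 45 mm tall, near right; a bystander
Mind the look-alikes: they are no part of the job. Leave any blue look-alike of the stored_a alone. Leave any pink look-alike of the bottle_a alone.

How it is judged:
On the way, in this order (a step that is already met when the one before it is completed fails the run):
1. both worktop bottles stand upright in cells, let go, with the handle still down ((horizontal distance between bottle_a and cell0 below 0.015 m or horizontal distance between bottle_a and cell1 below 0.015 m or horizontal distance between bottle_a and cell2 below 0.015 m or horizontal distance between bottle_a and cell3 below 0.015 m) and z of each of bottle_a, bottle_b in the frame of crate below 0.013 m and angle between each of bottle_a, bottle_b's own z axis and vertical below 0.12 rad and (horizontal distance between bottle_b and cell0 below 0.015 m or horizontal distance between bottle_b and cell1 below 0.015 m or horizontal distance between bottle_b and cell2 below 0.015 m or horizontal distance between bottle_b and cell3 below 0.015 m) and contact force between the fingers and bottle_a below 0.3 N and contact force between the fingers and bottle_b below 0.3 N and value of joint handle below 0.01 m), for 0.2 s.
2. the handle is being drawn up with its button pressed (value of joint button above 0.003 m and value of joint handle above 0.012 m and contact force between the fingers and grip above 1 N), for 0.05 s.
At the end, for the whole second after the job is handed in: The fingers grip the handle (over 3 N) and hold it still within 6 mm of the second stop (drawn up more than 94 mm of 100), and all four bottles stand upright (within 7 degrees) on the cell floors, each within 15 mm of its cell's centre, one per cell (value of joint handle above 0.094 m and contact force between the fingers and grip above 3 N and (horizontal distance between bottle_a and cell0 below 0.015 m or horizontal distance between bottle_a and cell1 below 0.015 m or horizontal distance between bottle_a and cell2 below 0.015 m or horizontal distance between bottle_a and cell3 below 0.015 m) and z of each of bottle_a, bottle_b, stored_a, stored_b in the frame of crate below 0.013 m and angle between each of bottle_a, bottle_b, stored_a, stored_b's own z axis and vertical below 0.12 rad and (horizontal distance between bottle_b and cell0 below 0.015 m or horizontal distance between bottle_b and cell1 below 0.015 m or horizontal distance between bottle_b and cell2 below 0.015 m or horizontal distance between bottle_b and cell3 below 0.015 m) and (horizontal distance between stored_a and cell0 below 0.015 m or horizontal distance between stored_a and cell1 below 0.015 m or horizontal distance between stored_a and cell2 below 0.015 m or horizontal distance between stored_a and cell3 below 0.015 m) and (horizontal distance between stored_b and cell0 below 0.015 m or horizontal distance between stored_b and cell1 below 0.015 m or horizontal distance between stored_b and cell2 below 0.015 m or horizontal distance between stored_b and cell3 below 0.015 m) and not (velocity of joint handle above 0.02 m/s) and not (velocity of joint handle below -0.02 m/s)); the arm keeps its last pose, push and grip.
It fails at once if a worktop bottle is toppled (angle between any of bottle_a, bottle_b's own z axis and vertical above 0.7 rad).
It fails at once if a worktop bottle is dropped (falls free at more than 0.7 m/s) ((linear speed of bottle_a above 0.7 m/s and contact force between the fingers and bottle_a below 0.05 N) or (linear speed of bottle_b above 0.7 m/s and contact force between the fingers and bottle_b below 0.05 N)).
It fails at once if a bottle already in the carrier is moved more than 30 mm (distance of any of stored_a, stored_b from where it was at the start of the episode above 0.03 m).
It fails at once if another thing on the worktop is moved more than 30 mm (distance of any of tin, jar, spatula, cake_ring from where it was at the start of the episode above 0.03 m).
It also fails if it takes over 64 s, if anything falls off the work surface, if the arm or the gripper's body presses on something with over 40 N, if the wrist force passes 120 N, or if a joint passes its speed limit or range.

## Robot

A 7-joint arm with a two-finger parallel gripper is mounted at the origin on the work surface. World frame = base frame: x ahead of the robot, y to its left, z up, the work surface at z = 0. Lengths are in m, angles in rad, forces in N, time in s.
With the tool pointing down it reaches from about 0.425 to 1.025 m from the base axis. Payload 9.4 kg.
Tool frame: the origin (TCP) lies on the centre line of the jaws, within the pads' length; the fingertips stand 11 mm ahead of it and the grasp point (between the pads) lies 8 mm behind it; z points along the fingers, x is the direction in which the jaws open and shut, and the axes are right-handed (so a half turn about z gives the same grasp; the last joint's range is limited). The gripper opens to 93 mm and grips with 3 to 60 N. Pads are 15 mm wide; open, the fingers measure 128 mm over their backs; the gripper's body (75 mm by 188 mm) begins 65 mm behind the grasp point.
Start: joints at [1.043, 0.599, -0.003, 1.599, 0.002, 0.943, -0.08], TCP at [0.316, -0.653, 0.23] pointing down, gripper open.
Joint ranges: [-2.57, 2.57], [-0.35, 1.97], [-1.29, 1.29], [0.11, 2.56], [-1.05, 4.19], [0.11, 1.86], [-2.63, 2.63]. Speed limits (rad/s): [2.22, 2.22, 3.01, 3.01, 3.14, 3.14, 3.14].

## Interface

Orientations are given as a unit quaternion [x, y, z, w].
In Python, from plant import bot gives the robot as it stands. The module is installed in compiled form; this text tells all that it offers.
- The arm moves only by the tool carry_out, never from a script. Its argument "deltas" is a list of rows, each a list of 3 entries, a list of its own where there are three numbers: the opening, from -1 (shut) to 1 (fully open), then the shift along the tool's x, y, z in mm, then the turn, a rotation vector about the tool's x, y, z in degrees. In form: [[hand, [tx, ty, tz], [ax, ay, az]], ...]. A call has exactly 8 rows; each row is the pose to reach, as a shift and turn from the pose measured when the call began, along the tool's axes at that moment; what a row does not reach only later rows make up. A row lasts 1/8 s, in which the tool goes at most 62.5 mm and 10.7 degrees, less where a joint would pass 70% of its speed; a pose out of reach is approached as far as the arm can. A call with a gripper value outside its range is refused whole. The fingers move at their own pace and stop on an object; "grip_force" is the grip in N (left out, the last holds). Time passes only in rows, so rows that repeat a pose let the fingers close, or fill a call up. It gives the time, the measured TCP pose, the force and the opening at its end, in the units of the state.
- bot.observe(): the state, without advancing time (a new reading comes with each control period).
- bot.get_image(name): name is "scene" or "top" or "wrist"; returns a dict with "color" (480x640x3 uint8, blue, green, red), "z_map" (480x640 float32, m along the optical axis (not along the pixel's ray), 0 where there is no reading), "K" (3x3 intrinsics, pixels), "k1" (the pictures are not rectified: a ray, as slopes to the right and down, at radius r is drawn at 1 + k1 r^2 times it, then the intrinsics apply), "extrinsics" (4x4, takes a point from world to camera coordinates). Camera axes: x right, y down, z forward; pixel columns grow to the right and rows downward; lengths in m; the calibration is good to about 2 mm. A picture is of the moment at which its call begins.
- bot.finish_job(): hands the job in, once; it reports no verdict.
The state is a dict: "time": time; "qpos": joint angles; "qd": joint speeds; "joint_efforts": joint torques, N m; "ee_pos": TCP position; "tool_rot": TCP orientation; "ft_force": force on the tool from outside, world axes, zero at the start; "wrist_torque": the same for the moment, N m; "grip_width": finger opening in m.
Only numpy, scipy, OpenCV 4.12 (cv2) and the standard library are available. Lean on these libraries where they do the work, as an engineer would, in place of code of your own. Each camera call takes 0.05 s, during which the arm holds its last target. There are 200 camera calls.

## Working session

There is one attempt and no reset: what is moved stays moved. The work goes in short steps, Python scripts to look and compute and a tool call to move; the robot and the scene stay as the last step left them, time stands still between calls to the robot, and variables do not carry over. Pictures are saved under pics/ and viewed, about 8 in all and at most 12, crops included, and the job is handed in when it is done.

Besides the shell and the picture viewer there is one more tool, called after "Call:" by a JSON object that holds its "op" and its "data", one argument or row to a line. carry_out: Moves the arm, as the interface text tells. Its arguments: {"type":"object","properties":{"deltas":{"type":"array"},"grip_force":{"type":"number"}},"required":["deltas"]}

```bash
mkdir -p pics; cat > h.py <<'E'
import numpy as np, cv2
from plant import bot
def grab(n,f=None):
    d=bot.get_image(n)
    if f: cv2.imwrite('pics/'+f,d['color'])
    np.savez(''+n+'.npz',**d)
    return d
def load(n): return dict(np.load(''+n+'.npz'))
def cloud(d):
    # world xyz for every pixel
    K=d['K'];h,w=d['z_map'].shape
    u,v=np.meshgrid(np.arange(w),np.arange(h))
    x=(u-K[0,2])/K[0,0];y=(v-K[1,2])/K[1,1]
    p=cv2.undistortPoints(np.stack([u,v],-1).reshape(-1,1,2).astype(np.float64),K,np.array([float(d['k1']),0,0,0,0])).reshape(h,w,2)
    z=d['z_map'];c=np.stack([p[...,0]*z,p[...,1]*z,z],-1)
    E=d['extrinsics'];P=(c-E[:3,3])@E[:3,:3]
    P[z==0]=np.nan
    return P
E
python3 - <<'E'
from h import *
print({k:np.round(v,3) for k,v in bot.observe().items()})
for n in('top','scene'):
    d=grab(n,n+'0.png');print(n,d['K'].tolist(),d['k1'],np.round(d['extrinsics'],3).tolist())
E
```

```text
{'time': np.float64(0.0), 'qpos': array([ 1.043,  0.6  , -0.002,  1.6  ,  0.002,  0.943, -0.08 ]), 'qd': array([-0.   ,  0.002,  0.001,  0.   ,  0.   ,  0.001,  0.   ]), 'joint_efforts': array([-1.0000e-03, -7.6508e+01,  1.4970e+00, -2.5236e+01, -5.2000e-02,
        1.7000e-02,  0.0000e+00]), 'ee_pos': array([ 0.316, -0.652,  0.229]), 'tool_rot': array([ 0.847, -0.531, -0.001, -0.   ]), 'ft_force': array([0.096, 0.489, 0.827]), 'wrist_torque': array([-0.058,  0.021, -0.01 ]), 'grip_width': np.float64(0.093)}
top [[616.950896859173, 0.0, 315.48951201682905], [0.0, 616.950896859173, 231.9634707524529], [0.0, 0.0, 1.0]] -0.08706081311872334 [[0.009, -1.0, 0.0, -0.002], [-0.988, -0.009, -0.152, 0.468], [0.152, 0.001, -0.988, 1.21], [0.0, 0.0, 0.0, 1.0]]
scene [[522.1487423461942, 0.0, 314.45111340764265], [0.0, 522.1487423461942, 244.72516671370758], [0.0, 0.0, 1.0]] -0.07460111253064139 [[0.603, 0.797, -0.012, -0.309], [0.524, -0.407, -0.748, -0.149], [-0.601, 0.445, -0.663, 1.364], [0.0, 0.0, 0.0, 1.0]]
```

View pics/top0.png

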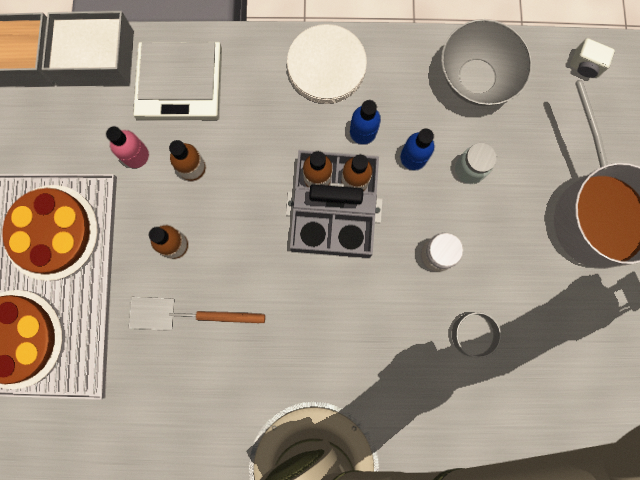

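View pics/scene0.png

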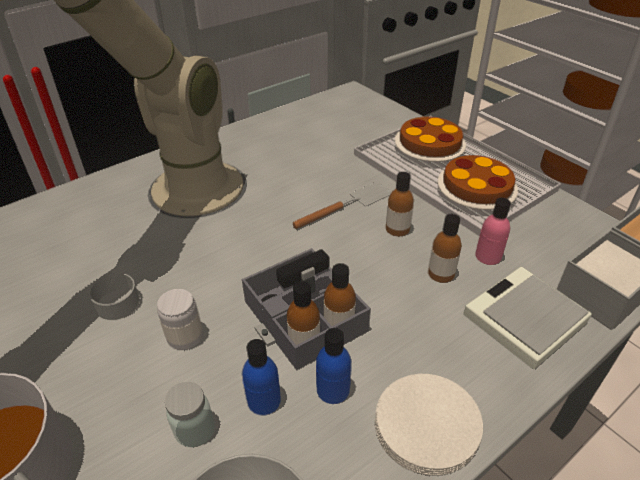

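```bash
python3 - <<'E'
from h import *
for n in('top','scene'):
    d=load(n);P=cloud(d);c=cv2.cvtColor(d['color'],cv2.COLOR_BGR2HSV)
    z=P[...,2]
    # black-cap tops
    m=((abs(z-.152)<.006)&(c[...,2]<70)).astype(np.uint8)
    k,l,s,ce=cv2.connectedComponentsWithStats(m)
    for i in range(1,k):
        if s[i,4]>15:
            q=P[l==i];(cc,r)=cv2.minEnclosingCircle(q[:,:2].astype(np.float32))
            print(n,'cap',np.round(ce[i]),s[i,4],np.round(np.r_[q.mean(0),cc,r],4))
    # grip top
    m=((abs(z-.147)<.006)&(c[...,2]<70)).astype(np.uint8)
    k,l,s,ce=cv2.connectedComponentsWithStats(m)
    for i in range(1,k):
        if s[i,4]>150:
            q=P[l==i];print(n,'grip',np.round(ce[i]),s[i,4],q.mean(0).round(4),cv2.minAreaRect((q[:,:2]*1000).astype(np.float32)))
    # crate rims
    X,Y=P[...,0],P[...,1]
    m=(abs(z-.067)<.006)&(X>.3)&(X<.75)&(abs(Y)<.2)&(c[...,1]<60)&(c[...,2]<170)
    m=m.astype(np.uint8);k,l,s,ce=cv2.connectedComponentsWithStats(m)
    i=1+s[1:,4].argmax();q=P[l==i];print(n,'rim',s[i,4],cv2.minAreaRect((q[:,:2]*1000).astype(np.float32)))
    q=P[(z>.085)&(z<.105)&(abs(c[...,0].astype(int)-150)>0)]
    if n=='top':
        m=((z>.085)&(z<.11)).astype(np.uint8);k,l,s,ce=cv2.connectedComponentsWithStats(m)
        for i in range(1,k):
            if s[i,4]>250:
                q=P[l==i];print('hi',np.round(ce[i]),s[i,4],q.mean(0).round(3))
d=load('top')
a=cv2.resize(d['color'][110:270,90:220],None,fx=3,fy=3,interpolation=2);b=cv2.resize(d['color'][140:265,280:390],None,fx=3,fy=3,interpolation=2)
o=np.zeros((480,720,3),np.uint8);o[:a.shape[0],:390]=a;o[:b.shape[0],390:]=b;cv2.imwrite('pics/crop1.png',o)
E
```

```text
top cap [369. 107.] 167 [ 0.6908 -0.097   0.1501  0.6913 -0.0969  0.0152]
top cap [114. 134.] 174 [0.6354 0.387  0.1503 0.6354 0.3874 0.015 ]
top cap [426. 136.] 168 [ 0.6359 -0.2042  0.1498  0.6361 -0.2035  0.0148]
top cap [177. 148.] 190 [0.6085 0.2643 0.1502 0.6091 0.2638 0.0156]
top cap [318. 159.] 191 [ 5.865e-01 -8.000e-04  1.542e-01  5.876e-01 -4.000e-04  1.520e-02]
top cap [359. 163.] 191 [ 0.581  -0.0789  0.1541  0.5816 -0.0792  0.0151]
top cap [320. 191.] 50 [ 0.5276 -0.0059  0.1473  0.5271 -0.003   0.0149]
top cap [336. 189.] 40 [ 0.532  -0.0365  0.1472  0.5301 -0.0366  0.0169]
top cap [329. 195.] 21 [ 0.5205 -0.0231  0.1475  0.5212 -0.0218  0.0081]
top cap [157. 234.] 194 [0.4435 0.294  0.1505 0.4441 0.2942 0.0149]
top grip [368. 108.] 183 [ 0.6898 -0.0967  0.1489] ((691.4769287109375, -96.21617126464844), (26.661828994750977, 29.891380310058594), 88.778076171875)
top grip [114. 134.] 175 [0.635  0.3866 0.1494] ((636.2960815429688, 387.4526062011719), (30.252357482910156, 26.88198471069336), 46.02326583862305)
top grip [425. 136.] 186 [ 0.6351 -0.2039  0.149 ] ((635.77716
[... 1646 characters left out ...]
 -0.0986  0.1525  0.6932 -0.097   0.0158]
scene cap [256. 348.] 278 [ 0.6396 -0.2054  0.1525  0.6373 -0.2047  0.0157]
scene grip [87. 72.] 252 [-0.5801 -0.0598  0.1471] ((-579.9949951171875, -58.53094482421875), (210.61009216308594, 20.645402908325195), 88.63114929199219)
scene grip [302. 264.] 671 [ 0.5299 -0.0396  0.1476] ((527.26025390625, -37.768394470214844), (97.84809875488281, 30.355375289916992), 85.31253814697266)
scene grip [256. 352.] 175 [ 0.6437 -0.2083  0.1493] ((641.1185913085938, -206.52499389648438), (27.033597946166992, 24.57573699951172), 49.38405227661133)
scene rim 1370 ((526.4850463867188, -36.225303649902344), (163.22787475585938, 204.2605743408203), 85.81867218017578)
```

View pics/crop1.png

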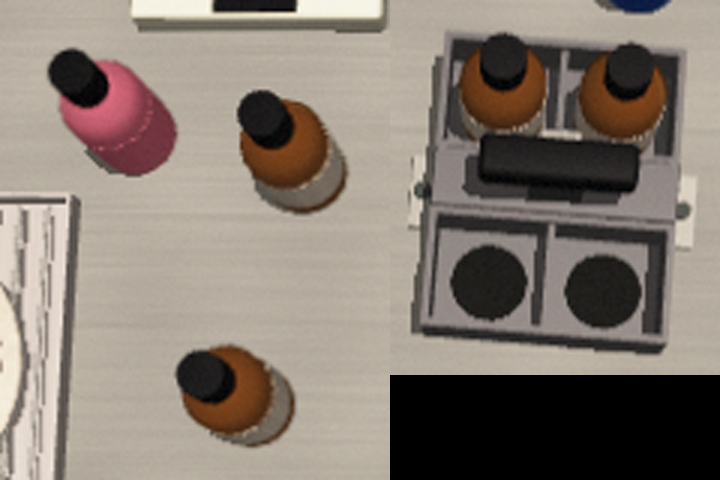

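The candidates in the top view are:
- **Free amber:** (184,155) and (165,240). These are the targets.
- **Pink look-alike:** (125,148).
- **Blue look-alikes:** (366,122) and (418,150).
- **Stored amber:** (318,168) and (357,172).

The crop confirms the two free amber bottles. It also shows that the near row's cells are the empty ones, and the carrier is yawed about -4.5°. I'll start the approach now.

Call:
{"op": "carry_out", "data": {
  "deltas": [
    [0.3,[-32,-48,0],[0,0,-10]],
    [0.3,[-65,-96,0],[0,0,-20]],
    [0.3,[-97,-144,0],[0,0,-30]],
    [0.3,[-130,-192,0],[0,0,-40]],
    [0.3,[-162,-240,0],[0,0,-50]],
    [0.3,[-195,-288,0],[0,0,-60]],
    [0.3,[-227,-336,0],[0,0,-70]],
    [0.3,[-260,-385,0],[0,0,-80]]
  ],
  "grip_force": 25
}}

```text
time: 1.1
ee_pos: [0.5494, -0.2489, 0.2291]
tool_rot: [0.99, 0.14, -0.0, -0.001]
ft_force: [-0.0, -0.5, -0.5]
grip_width: 0.0608
```

```bash
cat > go.py <<'E'
import sys
from h import *
from scipy.spatial.transform import Rotation as R
# usage: go.py x y z(mm) : delta to a tool-down pose with tool x along yaw 85.5 deg
s=bot.observe();Rm=R.from_quat(s['tool_rot'])
yaw=np.radians(85.5);x=np.array([np.cos(yaw),np.sin(yaw),0]);z=np.array([0,0,-1.]);T=R.from_matrix(np.c_[x,np.cross(z,x),z])
print('t',round(float(s['time']),2),'tcp',(s['ee_pos']*1000).round(1),'f',s['ft_force'].round(1),'w',round(float(s['grip_width'])*1000,1),'q',s['qpos'].round(2))
print('turn',(Rm.inv()*T).as_rotvec(degrees=True).round(1))
for i in range(1,len(sys.argv)-2,3):
    t=np.array(list(map(float,sys.argv[i:i+3])));print('d',Rm.inv().apply(t-s['ee_pos']*1000).round(1))
E
python3 go.py 445 294.5 200
```

```text
t 1.1 tcp [ 549.4 -248.9  229.1] f [-0.  -0.5 -0.5] w 60.8 q [ 0.62  0.48 -0.42  1.87  0.25  0.84  0.36]
turn [ -0.1  -0.  -69.4]
d [  50.7 -551.    29.7]
```

Call:
{"op": "carry_out", "data": {
  "deltas": [
    [0.3,[6,-60,0],[0,0,-9]],
    [0.3,[11,-120,0],[0,0,-18]],
    [0.3,[16,-180,0],[0,0,-27]],
    [0.3,[22,-240,0],[0,0,-36]],
    [0.3,[28,-300,0],[0,0,-45]],
    [0.3,[33,-360,0],[0,0,-54]],
    [0.3,[39,-420,0],[0,0,-63]],
    [0.3,[44,-470,0],[0,0,-69.4]]
  ]
}}

```text
time: 2.1
ee_pos: [0.4603, 0.2168, 0.2297]
tool_rot: [0.732, 0.681, 0.0, -0.001]
ft_force: [0.3, -0.5, -0.2]
grip_width: 0.0605
```

```bash
python3 go.py 445 294.5 200 445 294.5 127; python3 - <<'E'
from h import *
d=grab('wrist','w1.png')
# is bottle B unmoved / refine from a view free of arm: top
P=cloud(d);c=d['color'].max(-1);z=P[...,2]
m=((abs(z-.152)<.006)&(c<70)).astype(np.uint8);k,l,s,ce=cv2.connectedComponentsWithStats(m)
for i in range(1,k):
    if s[i,4]>100:
        q=P[l==i];cc,r=cv2.minEnclosingCircle(q[:,:2].astype(np.float32));print(ce[i].round(),s[i,4],q.mean(0).round(4),np.round(cc,4),round(r,4))
E
```

```text
t 2.1 tcp [460.3 216.8 229.7] f [ 0.3 -0.5 -0.2] w 60.5 q [ 0.04  0.44 -0.8   2.05  0.43  0.82  0.48]
turn [-0.1 -0.1  0.3]
d [ 76.3 -20.9  29.8]
d [ 76.2 -20.8 102.8]
[435. 219.] 1663 [0.4435 0.2942 0.1505] [0.444  0.2945] 0.0151
[393. 425.] 389 [0.5993 0.2647 0.1497] [0.6043 0.2647] 0.0137
```

View pics/w1.png

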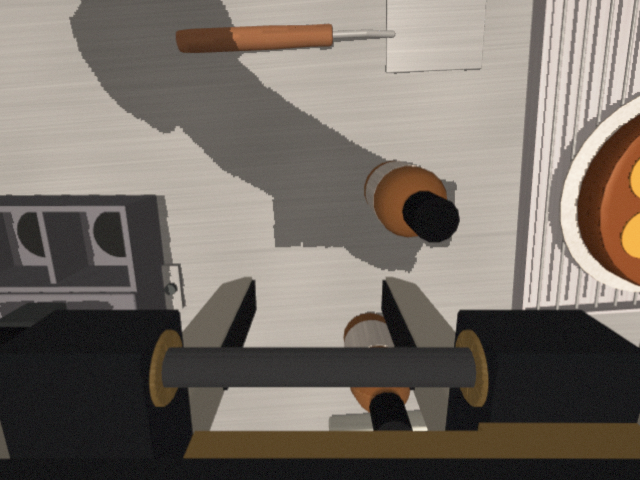

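The wrist view puts B's cap at (435,219), which agrees with the top view at (0.444, 0.2945). I'll move over it, go down and close.

Call:
{"op": "carry_out", "data": {
  "deltas": [
    [0.3,[38,-11,15],[0,0,0]],
    [0.3,[76,-21.5,40],[0,0,0]],
    [0.3,[76,-21.5,65],[0,0,0]],
    [0.3,[76,-21.5,90],[0,0,0]],
    [0.3,[76,-21.5,103],[0,0,0]],
    [0.3,[76,-21.5,103],[0,0,0]],
    [-1,[76,-21.5,103],[0,0,0]],
    [-1,[76,-21.5,103],[0,0,0]]
  ],
  "grip_force": 25
}}

```text
time: 3.15
ee_pos: [0.4426, 0.3016, 0.1288]
tool_rot: [0.729, 0.685, 0.003, -0.002]
ft_force: [1.0, -0.2, 0.4]
grip_width: 0.0448
```

Call:
{"op": "carry_out", "data": {
  "deltas": [
    [-1,[0,0,0],[0,0,0]],
    [-1,[0,0,0],[0,0,0]],
    [-1,[0,0,-10],[0,0,0]],
    [-1,[0,0,-25],[0,0,0]],
    [-1,[0,0,-45],[0,0,0]],
    [-1,[0,0,-65],[0,0,0]],
    [-1,[0,0,-85],[0,0,0]],
    [-1,[0,0,-95],[0,0,0]]
  ]
}}

```text
time: 4.15
ee_pos: [0.4427, 0.3012, 0.2255]
tool_rot: [0.729, 0.685, 0.004, -0.002]
ft_force: [-0.1, -1.2, -3.5]
grip_width: 0.0295
```

```bash
python3 go.py 464.1 -70.7 222 470 8 222
```

```text
t 4.15 tcp [442.7 301.2 225.5] f [-0.1 -1.2 -3.5] w 29.5 q [-0.14  0.48 -0.79  2.01  0.45  0.83  0.33]
turn [ 0.1 -0.5  0.9]
d [-369.9   44.7    0.5]
d [-291.    45.6    1.2]
```

Call:
{"op": "carry_out", "data": {
  "deltas": [
    [-1,[-15,5,0],[0,0,0]],
    [-1,[-40,15,0],[0,0,0]],
    [-1,[-75,25,0],[0,0,0]],
    [-1,[-115,38,0],[0,0,0]],
    [-1,[-155,45,0],[0,0,0]],
    [-1,[-190,45,0],[0,0,0]],
    [-1,[-215,45,0],[0,0,0]],
    [-1,[-225,45,0],[0,-0.5,0.9]]
  ]
}}

```text
time: 5.15
ee_pos: [0.4729, 0.0711, 0.223]
tool_rot: [0.736, 0.677, -0.001, 0.001]
ft_force: [0.1, 0.3, -3.0]
grip_width: 0.0294
```

```bash
python3 go.py 464.1 -70.7 222; python3 - <<'E'
from h import *
d=grab('scene');P=cloud(d);c=cv2.cvtColor(d['color'],cv2.COLOR_BGR2HSV);z=P[...,2];X,Y=P[...,0],P[...,1]
m=(c[...,0]<22)&(c[...,1]>110)&(z>.11)&(z<.25)&(abs(X-.46)<.1)&(abs(Y-.08)<.12)
q=P[m];print(m.sum())
for a in np.arange(.11,.21,.015):
    s=q[abs(q[:,2]-a)<.0075]
    if len(s)>20: print(round(a,3),len(s),s.mean(0).round(4),s.min(0).round(3),s.max(0).round(3))
v,u=np.nonzero(m);print(u.mean(),v.mean())
cv2.imwrite('pics/c2.png',cv2.resize(d['color'][130:400,180:460],None,fx=2.1,fy=2.1))
E
```

```text
t 5.15 tcp [472.9  71.1 223. ] f [ 0.1  0.3 -3. ] w 29.4 q [ 0.34  0.41 -0.81  2.12  0.43  0.77  0.74]
turn [ 0.   0.1 -0.2]
d [-142.     2.9    1.3]
715
0.11 43 [0.494  0.0576 0.1121] [0.47  0.042 0.11 ] [0.505 0.087 0.116]
0.17 135 [0.4919 0.0579 0.1719] [0.46  0.043 0.165] [0.505 0.087 0.177]
0.185 234 [0.4908 0.0593 0.1853] [0.459 0.044 0.178] [0.505 0.092 0.192]
0.2 266 [0.4856 0.0639 0.1998] [0.459 0.047 0.193] [0.5   0.092 0.207]
331.83356643356643 215.06293706293707
```

View pics/c2.png

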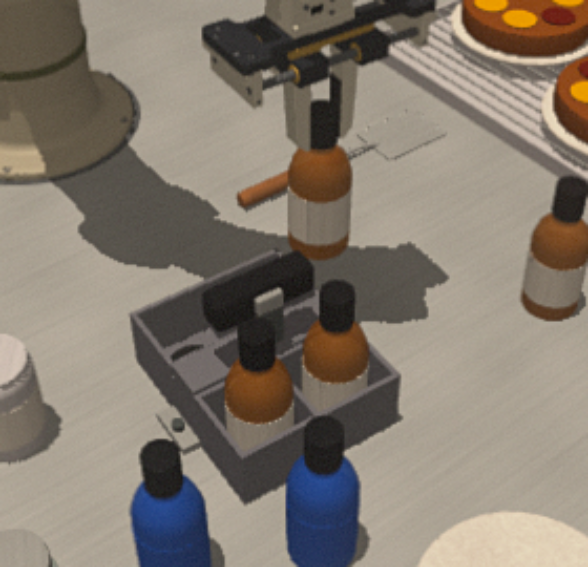

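The scene crop shows the bottle hanging upright in the jaws at crop (320,200). The button is on the bar's far (+x) side at crop (268,300). Next I'll carry it to the right-hand empty cell.

Call:
{"op": "carry_out", "data": {
  "deltas": [
    [-1,[-15,0,0],[0,0,0]],
    [-1,[-40,0,0],[0,0,0]],
    [-1,[-70,0,0],[0,0,0]],
    [-1,[-100,0,0],[0,0,0]],
    [-1,[-125,1,0],[0,0,0]],
    [-1,[-138,2,0],[0,0,0]],
    [-1,[-142,3,0],[0,0,0]],
    [-1,[-142,3,0],[0,0,0]]
  ]
}}

```text
time: 6.2
ee_pos: [0.4645, -0.07, 0.2236]
tool_rot: [0.736, 0.677, -0.0, 0.001]
ft_force: [0.3, 0.4, -3.8]
grip_width: 0.0296
```

```bash
python3 go.py 464.1 -70.7 136; python3 - <<'E'
from h import *
for n in ('scene','wrist'):
    d=grab(n);P=cloud(d);c=cv2.cvtColor(d['color'],cv2.COLOR_BGR2HSV);z=P[...,2];X,Y=P[...,0],P[...,1]
    m=((abs(z-.067)<.006)&(X>.4)&(X<.66)&(abs(Y+.036)<.11)&(c[...,1]<60)&(c[...,2]<170)).astype(np.uint8)
    q=P[m>0];print(n,len(q),cv2.minAreaRect((q[:,:2]*1000).astype(np.float32)))
    print('caps/grip',[ (P[(abs(z-h)<.005)&(c[...,2]<60)&(abs(X-.53)<.05)&(abs(Y+.036)<.09)]).mean(0).round(4) for h in (.147,)])
a=load('wrist');cv2.imwrite('pics/w2.png',a['color'])
E
```

```text
t 6.2 tcp [464.5 -70.  223.6] f [ 0.3  0.4 -3.8] w 29.6 q [ 0.64  0.4  -0.81  2.14  0.42  0.76  1.04]
turn [ 0.1  0.1 -0.2]
d [-0.5 -0.4 87.6]
scene 1922 ((526.15625, -35.579063415527344), (164.9708251953125, 204.01483154296875), 86.01493072509766)
caps/grip [array([ 0.5301, -0.0396,  0.1479])]
wrist 4933 ((485.7395324707031, -32.94538116455078), (163.5095977783203, 118.94136047363281), 85.9389419555664)
caps/grip [array([ 0.5703, -0.0779,  0.1471])]
```

View pics/w2.png

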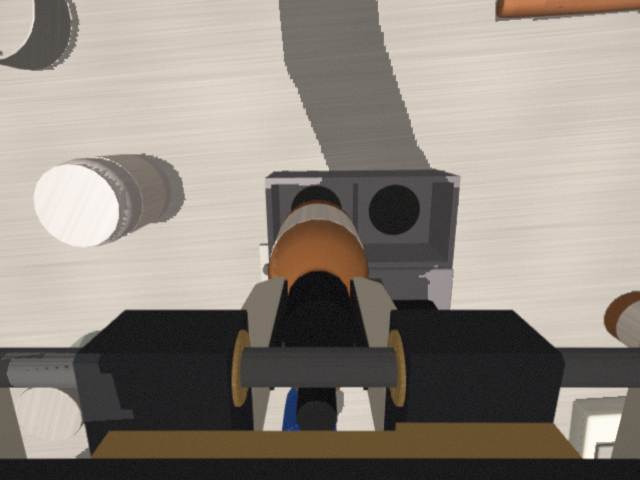

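The wrist view shows the held bottle at (318,235) over the right-hand empty cell, with the pad of the left empty cell free at (395,208). I'll lower it in.

Call:
{"op": "carry_out", "data": {
  "deltas": [
    [-1,[-0.5,-2,4],[0,0,0]],
    [-1,[-0.5,-2,14],[0,0,0]],
    [-1,[-0.5,-2,28],[0,0,0]],
    [-1,[-0.5,-2,42],[0,0,0]],
    [-1,[-0.5,-2,56],[0,0,0]],
    [-1,[-0.5,-2,70],[0,0,0]],
    [-1,[-0.5,-2,80],[0,0,0]],
    [-1,[-0.5,-2,82],[0,0,0]]
  ]
}}

```text
time: 7.3
ee_pos: [0.4622, -0.07, 0.1409]
tool_rot: [0.735, 0.678, -0.001, 0.001]
ft_force: [0.1, -0.7, -3.8]
grip_width: 0.0295
```

Call:
{"op": "carry_out", "data": {
  "deltas": [
    [-1,[0,0,3],[0,0,0]],
    [-1,[0,0,5],[0,0,0]],
    [-1,[0,0,7],[0,0,0]],
    [-1,[0,0,7.5],[0,0,0]],
    [-1,[0,0,7.5],[0,0,0]],
    [-1,[0,0,7.5],[0,0,0]],
    [-1,[0,0,7.5],[0,0,0]],
    [-1,[0,0,7.5],[0,0,0]]
  ]
}}

```text
time: 8.3
ee_pos: [0.4625, -0.0703, 0.1341]
tool_rot: [0.735, 0.678, -0.001, 0.001]
ft_force: [-1.2, -1.0, 5.4]
grip_width: 0.0294
```

Call:
{"op": "carry_out", "data": {
  "deltas": [
    [-0.2,[0,0,0],[0,0,0]],
    [0.05,[0,0,0],[0,0,0]],
    [0.05,[0,0,0],[0,0,0]],
    [0.05,[0,0,-10],[0,0,0]],
    [0.05,[0,0,-30],[0,0,0]],
    [0.05,[0,0,-60],[0,0,0]],
    [0.05,[0,0,-90],[0,0,0]],
    [0.05,[0,0,-95],[0,0,0]]
  ]
}}

```text
time: 9.3
ee_pos: [0.4633, -0.07, 0.2311]
tool_rot: [0.735, 0.678, 0.0, 0.003]
ft_force: [0.1, -0.9, -0.2]
grip_width: 0.0487
```

```bash
python3 go.py 609.8 264 226; python3 - <<'E'
from h import *
for n in ('scene','wrist'):
    d=grab(n);P=cloud(d);c=cv2.cvtColor(d['color'],cv2.COLOR_BGR2HSV);z=P[...,2]
    m=((abs(z-.156)<.006)&(c[...,2]<70)).astype(np.uint8);k,l,s,ce=cv2.connectedComponentsWithStats(m)
    for i in range(1,k):
        if s[i,4]>60:
            q=P[l==i];cc,r=cv2.minEnclosingCircle(q[:,:2].astype(np.float32));print(n,ce[i].round(),s[i,4],q.mean(0).round(4),np.round(cc,4),round(r,4))
E
```

```text
t 9.3 tcp [463.3 -70.  231.1] f [ 0.1 -0.9 -0.2] w 48.7 q [ 0.65  0.39 -0.82  2.14  0.41  0.77  1.05]
turn [ 0.2  0.2 -0.2]
d [344.9 118.7   4.5]
scene [94. 67.] 328 [-0.5804 -0.0335  0.156 ] [-0.5813 -0.0324] 0.1314
scene [503. 202.] 110 [0.6384 0.3865 0.1531] [0.6374 0.3881] 0.0158
scene [452. 219.] 122 [0.6116 0.2632 0.1539] [0.6117 0.263 ] 0.0159
scene [267. 249.] 178 [ 0.4683 -0.0714  0.1574] [ 0.4658 -0.0695] 0.0152
scene [340. 271.] 196 [ 0.5923 -0.0029  0.1575] [ 0.5913 -0.0017] 0.0149
scene [302. 289.] 241 [ 0.5862 -0.0806  0.1576] [ 0.5847 -0.079 ] 0.0157
scene [334. 336.] 243 [ 0.6937 -0.0978  0.1534] [ 0.6935 -0.097 ] 0.0156
scene [256. 347.] 247 [ 0.6387 -0.2048  0.153 ] [ 0.6377 -0.2041] 0.0158
wrist [317. 254.] 1620 [ 0.4631 -0.0697  0.1553] [ 0.464  -0.0697] 0.0152
wrist [317. 410.] 1263 [ 0.5814 -0.0794  0.1551] [ 0.5832 -0.0796] 0.0156
```

Call:
{"op": "carry_out", "data": {
  "deltas": [
    [0.3,[35,12,0],[0,0,0]],
    [0.3,[85,29,0],[0,0,0]],
    [0.3,[140,48,0],[0,0,0]],
    [0.3,[195,67,0],[0,0,0]],
    [0.3,[250,86,0],[0,0,0]],
    [0.3,[285,96,0],[0,0,0]],
    [0.3,[300,100,0],[0,0,0]],
    [0.3,[300,100,0],[0.2,0.2,0]]
  ]
}}

```text
time: 10.4
ee_pos: [0.5862, 0.2207, 0.2279]
tool_rot: [0.735, 0.678, -0.001, -0.001]
ft_force: [-0.1, -0.1, 0.1]
grip_width: 0.0604
```

```bash
python3 - <<'E'
from h import *
d=grab('wrist');P=cloud(d);c=cv2.cvtColor(d['color'],cv2.COLOR_BGR2HSV);z=P[...,2]
m=((abs(z-.152)<.006)&(c[...,2]<70)).astype(np.uint8);k,l,s,ce=cv2.connectedComponentsWithStats(m)
for i in range(1,k):
    if s[i,4]>60:
        q=P[l==i];cc,r=cv2.minEnclosingCircle(q[:,:2].astype(np.float32));print(ce[i].round(),s[i,4],q.mean(0).round(4),np.round(cc,4),round(r,4))
E
python3 go.py 610 264 226 610 264 128
```

```text
[381. 277.] 968 [0.6056 0.2617 0.1503] [0.6093 0.2645] 0.0148
[  4. 285.] 253 [0.5911 0.0128 0.1499] [0.5906 0.0104] 0.0108
[569. 299.] 948 [0.6312 0.3867 0.1503] [0.636  0.3878] 0.0155
t 10.45 tcp [586.3 219.2 228. ] f [ 0.7 -0.2 -0.2] w 60.0 q [ 0.04  0.58 -0.75  1.8   0.48  0.95  0.57]
turn [-0.2  0.1 -0.2]
d [46.6 19.9  1.9]
d [46.7 20.2 99.9]
```

Call:
{"op": "carry_out", "data": {
  "deltas": [
    [0.3,[15,6,0],[0,0,0]],
    [0.3,[38,16,10],[0,0,0]],
    [0.3,[47,20,30],[0,0,0]],
    [0.3,[47,20,55],[0,0,0]],
    [0.3,[47,20,80],[0,0,0]],
    [0.3,[47,20,95],[0,0,0]],
    [0.3,[47,20,100],[0,0,0]],
    [0.3,[47,20,100],[0,0,0]]
  ]
}}

```text
time: 11.45
ee_pos: [0.6099, 0.2643, 0.1279]
tool_rot: [0.736, 0.677, -0.001, -0.001]
ft_force: [0.2, 0.4, 0.0]
grip_width: 0.0604
```

Call:
{"op": "carry_out", "data": {
  "deltas": [
    [-1,[0,0,0],[0,0,0]],
    [-1,[0,0,0],[0,0,0]],
    [-1,[0,0,0],[0,0,0]],
    [-1,[0,0,0],[0,0,0]],
    [-1,[0,0,-10],[0,0,0]],
    [-1,[0,0,-30],[0,0,0]],
    [-1,[0,0,-50],[0,0,0]],
    [-1,[0,0,-60],[0,0,0]]
  ]
}}

```text
time: 12.45
ee_pos: [0.6106, 0.2648, 0.1903]
tool_rot: [0.736, 0.677, -0.0, -0.0]
ft_force: [-0.1, -0.4, -2.1]
grip_width: 0.0299
```

```bash
python3 go.py 474 120 224 470.3 8.4 224
```

```text
t 12.45 tcp [610.6 264.8 190.3] f [-0.1 -0.4 -2.1] w 29.9 q [-0.05  0.66 -0.71  1.75  0.53  0.93  0.51]
turn [-0.  -0.  -0.2]
d [-155.5 -124.2  -33.7]
d [-267.1 -118.7  -33.7]
```

Call:
{"op": "carry_out", "data": {
  "deltas": [
    [-1,[-12,-10,-10],[0,0,0]],
    [-1,[-35,-28,-20],[0,0,0]],
    [-1,[-65,-52,-30],[0,0,0]],
    [-1,[-95,-76,-34],[0,0,0]],
    [-1,[-125,-100,-34],[0,0,0]],
    [-1,[-145,-114,-34],[0,0,0]],
    [-1,[-155,-119,-34],[0,0,0]],
    [-1,[-155,-119,-34],[0,0,0]]
  ]
}}

```text
time: 13.45
ee_pos: [0.4792, 0.1194, 0.2246]
tool_rot: [0.736, 0.677, -0.0, -0.0]
ft_force: [1.1, 0.8, -2.0]
grip_width: 0.0294
```

Call:
{"op": "carry_out", "data": {
  "deltas": [
    [-1,[-10,0,0],[0,0,0]],
    [-1,[-30,0,0],[0,0,0]],
    [-1,[-55,0,0],[0,0,0]],
    [-1,[-80,0,0],[0,0,0]],
    [-1,[-97,0,0],[0,0,0]],
    [-1,[-107,0,0],[0,0,0]],
    [-1,[-111,0,0],[0,0,0]],
    [-1,[-111,0,0],[0,0,0]]
  ]
}}

```text
time: 14.45
ee_pos: [0.4701, 0.0092, 0.2246]
tool_rot: [0.736, 0.677, 0.0, -0.0]
ft_force: [0.3, 0.8, -2.2]
grip_width: 0.0295
```

```bash
python3 - <<'E'
from h import *
d=grab('scene','s3.png')
E
python3 go.py 470 8.6 133.2
```

```text
t 14.5 tcp [470.1   9.4 224.7] f [ 1.   0.2 -1.7] w 29.7 q [ 0.48  0.4  -0.82  2.14  0.43  0.77  0.87]
turn [ 0.  -0.  -0.3]
d [-0.9 -0.1 91.5]
```

View pics/s3.png

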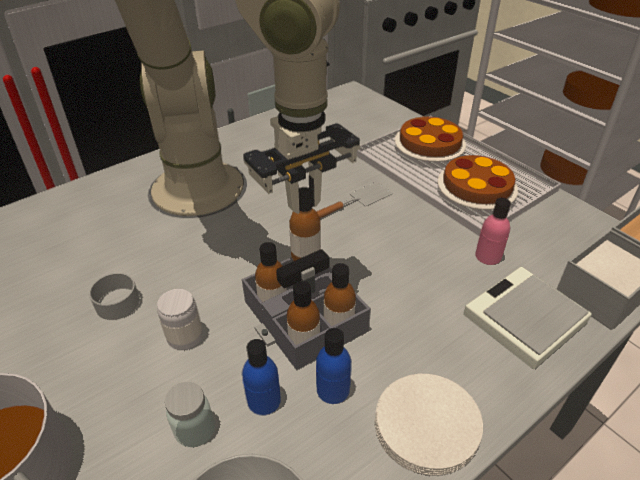

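The scene shows bottle A held upright at (305,235) over the left cell. The first bottle is seated at (268,275) and everything else is undisturbed. I'll lower A.

Call:
{"op": "carry_out", "data": {
  "deltas": [
    [-1,[-0.5,0,4],[0,0,0]],
    [-1,[-0.5,0,14],[0,0,0]],
    [-1,[-0.5,0,28],[0,0,0]],
    [-1,[-0.5,0,44],[0,0,0]],
    [-1,[-0.5,0,60],[0,0,0]],
    [-1,[-0.5,0,74],[0,0,0]],
    [-1,[-0.5,0,83],[0,0,0]],
    [-1,[-0.5,0,84],[0,0,0]]
  ]
}}

```text
time: 15.5
ee_pos: [0.4699, 0.0091, 0.1401]
tool_rot: [0.736, 0.677, -0.0, -0.0]
ft_force: [-0.9, 0.3, -2.0]
grip_width: 0.0293
```

Call:
{"op": "carry_out", "data": {
  "deltas": [
    [-1,[0,0,3],[0,0,0]],
    [-1,[0,0,5],[0,0,0]],
    [-1,[0,0,7],[0,0,0]],
    [-1,[0,0,7.5],[0,0,0]],
    [-1,[0,0,8],[0,0,0]],
    [-1,[0,0,8],[0,0,0]],
    [-1,[0,0,8],[0,0,0]],
    [-1,[0,0,8],[0,0,0]]
  ]
}}

```text
time: 16.5
ee_pos: [0.4704, 0.009, 0.133]
tool_rot: [0.736, 0.677, 0.0, 0.0]
ft_force: [-2.7, -1.4, 11.5]
grip_width: 0.0297
```

Call:
{"op": "carry_out", "data": {
  "deltas": [
    [-0.2,[0,0,-0.5],[0,0,0]],
    [0.05,[0,0,-0.5],[0,0,0]],
    [0.05,[0,0,-0.5],[0,0,0]],
    [0.05,[0,0,-10],[0,0,0]],
    [0.05,[0,0,-30],[0,0,0]],
    [0.05,[0,0,-60],[0,0,0]],
    [0.05,[0,0,-90],[0,0,0]],
    [0.05,[0,0,-95],[0,0,0]]
  ]
}}

```text
time: 17.5
ee_pos: [0.4711, 0.0092, 0.2299]
tool_rot: [0.736, 0.677, 0.001, 0.001]
ft_force: [-0.0, 0.0, 0.6]
grip_width: 0.0488
```

```bash
python3 - <<'E'
from h import *
for n in ('scene','wrist'):
    d=grab(n);P=cloud(d);c=cv2.cvtColor(d['color'],cv2.COLOR_BGR2HSV);z=P[...,2]
    for h,t in ((.156,'cap'),(.147,'grip')):
      m=((abs(z-h)<.004)&(c[...,2]<70)&(abs(P[...,0]-.53)<.1)&(abs(P[...,1]+.036)<.1)).astype(np.uint8);k,l,s,ce=cv2.connectedComponentsWithStats(m)
      for i in range(1,k):
        if s[i,4]>60:
            q=P[l==i]*1000;print(n,t,ce[i].round(),s[i,4],q.mean(0).round(1),np.round(np.r_[cv2.minEnclosingCircle(q[:,:2].astype(np.float32))],1) if 0 else cv2.minAreaRect(q[:,:2].astype(np.float32)))
E
python3 go.py 527 -36 230
```

```text
scene cap [304. 233.] 136 [473.8   7.6 157.7] ((471.86871337890625, 8.716054916381836), (29.735673904418945, 26.789993286132812), 25.921531677246094)
scene cap [267. 248.] 157 [466.8 -70.5 157.8] ((465.35101318359375, -69.36980438232422), (27.402305603027344, 31.485912322998047), 55.82105255126953)
scene cap [340. 270.] 184 [590.9  -1.7 157.9] ((589.76904296875, -1.1169166564941406), (27.79840660095215, 30.432897567749023), 50.569942474365234)
scene cap [301. 288.] 208 [585.7 -80.7 157.8] ((584.0966796875, -79.53614044189453), (28.590396881103516, 29.713098526000977), 53.64946746826172)
scene grip [302. 264.] 606 [529.7 -39.7 148. ] ((528.5577392578125, -36.98374557495117), (98.04119110107422, 28.93728256225586), 86.00492858886719)
wrist cap [194. 253.] 1604 [463.4 -68.9 155.3] ((463.9942321777344, -69.40223693847656), (28.362314224243164, 29.440271377563477), 39.59025573730469)
wrist cap [318. 252.] 1606 [469.4  10.1 155.4] ((469.6546936035156, 10.034077644348145), (29.00996971130371, 28.96923065185547), 35.78801345825195)
wrist cap [316. 409.] 1150 [587.1  -0.7 155.3] ((588.165771484375, -0.7765188217163086), (27.563602447509766, 29.733610153198242), 89.70631408691406)
wrist grip [318. 231.] 115 [457.7  11.  147. ] ((459.3193664550781, 11.0933837890625), (26.307003021240234, 8.06814193725586), 83.80939483642578)
wrist grip [209. 239.] 190 [456.7 -59.9 147.1] ((457.87957763671875, -61.5145263671875), (27.248762130737305, 9.321115493774414), 37.27907943725586)
wrist grip [295. 328.] 2123 [527.3 -10.7 145.1] ((527.1227416992188, -11.932941436767578), (50.283721923828125, 27.148591995239258), 85.60134887695312)
wrist grip [316. 391.] 185 [ 5.778e+02 -1.000e-01  1.477e+02] ((578.980224609375, -0.0855703353881836), (27.742881774902344, 10.928436279296875), 85.78790283203125)
t 17.6 tcp [470.5   8.8 228.4] f [-0.4  0.4 -0.1] w 48.7 q [ 0.49  0.4  -0.83  2.13  0.42  0.78  0.88]
turn [ 0.1  0.  -0.3]
d [-39.9  60.1  -1.4]
```

All four caps sit at the cell centres: the new ones at (464,-69) and (470,10) mm, with tops at the seated height. Next is the handle, turning the jaws across the carrier's x.

Call:
{"op": "carry_out", "data": {
  "deltas": [
    [0.3,[-5,8,0],[0,0,10]],
    [0.3,[-12,18,0],[0,0,20]],
    [0.3,[-19,29,0],[0,0,30]],
    [0.3,[-26,40,0],[0,0,40]],
    [0.3,[-33,50,0],[0,0,50]],
    [0.3,[-38,57,0],[0,0,60]],
    [0.3,[-40,60,0],[0,0,70]],
    [0.3,[-40,60,0],[0,0,80]]
  ]
}}

```text
time: 18.6
ee_pos: [0.5265, -0.0363, 0.2272]
tool_rot: [0.999, 0.043, -0.0, 0.0]
ft_force: [0.2, -0.3, -0.6]
grip_width: 0.0603
```

Call:
{"op": "carry_out", "data": {
  "deltas": [
    [0.3,[0,0,0],[0,0,8]],
    [0.3,[0,0,0],[0,0,9.7]],
    [0.3,[0,0,0],[0,0,9.7]],
    [0.3,[0,0,0],[0,0,9.7]],
    [0.3,[0,0,0],[0,0,9.7]],
    [0.3,[0,0,0],[0,0,9.7]],
    [0.3,[0,0,0],[0,0,9.7]],
    [0.3,[0,0,0],[0,0,9.7]]
  ]
}}

```text
time: 19.6
ee_pos: [0.5265, -0.0364, 0.2272]
tool_rot: [0.999, -0.042, -0.0, 0.0]
ft_force: [-0.2, 0.8, 0.0]
grip_width: 0.0607
```

```bash
sed 's/radians(85.5)/radians(-4.5)/' go.py > go2.py; python3 - <<'E'
from h import *
d=grab('wrist','w4.png');P=cloud(d);c=cv2.cvtColor(d['color'],cv2.COLOR_BGR2HSV);z=P[...,2]
m=((abs(z-.147)<.004)&(c[...,2]<70)&(abs(P[...,0]-.527)<.03)&(abs(P[...,1]+.036)<.07))
q=P[m]*1000;print(len(q),cv2.minAreaRect(q[:,:2].astype(np.float32)))
E
python3 go2.py 527.5 -36 123
```

```text
5331 ((526.6400146484375, -35.11705780029297), (97.25189208984375, 26.071063995361328), 85.99030303955078)
t 19.65 tcp [526.4 -36.3 227.2] f [ 0.  -1.   0.5] w 60.2 q [ 0.24  0.39 -0.38  2.03  0.21  0.75 -0.34]
turn [ 0.   0.  -0.3]
d [  1.1  -0.5 104.2]
```

View pics/w4.png

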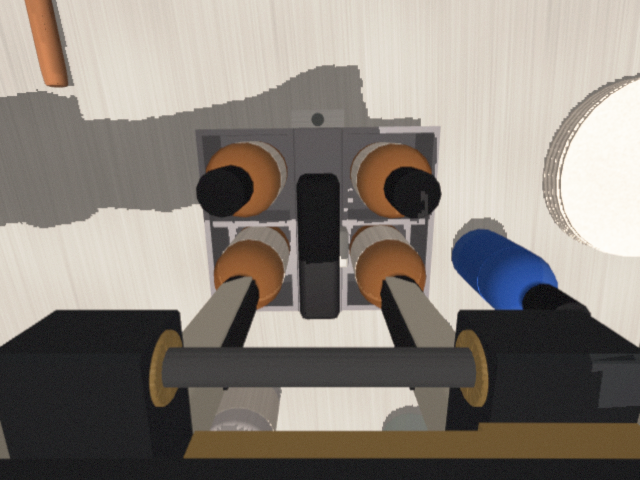

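The wrist view shows four bottles seated and the bar between the jaws at (318,245), with the button on its right (+x) side at (343,245). I'll descend and pinch it.

Call:
{"op": "carry_out", "data": {
  "deltas": [
    [0.3,[1,0.5,12],[0,0,0]],
    [0.3,[1,0.5,30],[0,0,0]],
    [0.3,[1,0.5,50],[0,0,0]],
    [0.3,[1,0.5,70],[0,0,0]],
    [0.3,[1,0.5,88],[0,0,0]],
    [0.3,[1,0.5,100],[0,0,0]],
    [0.3,[1,0.5,104],[0,0,0]],
    [0.3,[1,0.5,104],[0,0,0]]
  ]
}}

```text
time: 20.65
ee_pos: [0.5274, -0.037, 0.1232]
tool_rot: [0.999, -0.042, -0.0, 0.0]
ft_force: [-0.5, 0.1, -0.8]
grip_width: 0.0605
```

Call:
{"op": "carry_out", "data": {
  "deltas": [
    [-1,[0,0,0],[0,0,0]],
    [-1,[0,0,0],[0,0,0]],
    [-1,[0,0,0],[0,0,0]],
    [-1,[0,0,0],[0,0,0]],
    [-1,[0,0,0],[0,0,0]],
    [-1,[0,0,0],[0,0,0]],
    [-1,[0,0,0],[0,0,0]],
    [-1,[0,0,0],[0,0,0]]
  ],
  "grip_force": 50
}}

```text
time: 21.65
ee_pos: [0.5269, -0.037, 0.1235]
tool_rot: [0.999, -0.042, -0.001, 0.001]
ft_force: [-1.9, 0.4, 5.2]
grip_width: 0.0284
```

Call:
{"op": "carry_out", "data": {
  "deltas": [
    [-1,[0,0,-3],[0,0,0]],
    [-1,[0,0,-8],[0,0,0]],
    [-1,[0,0,-15],[0,0,0]],
    [-1,[0,0,-23],[0,0,0]],
    [-1,[0,0,-31],[0,0,0]],
    [-1,[0,0,-39],[0,0,0]],
    [-1,[0,0,-45],[0,0,0]],
    [-1,[0,0,-48],[0,0,0]]
  ]
}}

```text
time: 22.65
ee_pos: [0.5268, -0.037, 0.1719]
tool_rot: [0.999, -0.042, -0.001, 0.001]
ft_force: [2.8, 0.4, -9.7]
grip_width: 0.0283
```

```bash
python3 go2.py 527 -37 223
```

```text
t 22.65 tcp [526.8 -37.  171.9] f [ 2.8  0.4 -9.7] w 28.3 q [ 0.21  0.46 -0.34  2.09  0.26  0.63 -0.4 ]
turn [ 0.1  0.1 -0.3]
d [  0.1   0.1 -51.1]
```

The pull is about 10 N down with the jaws at 28.3 mm, so the handle is following with the button pressed. I'll carry on to the second stop.

Call:
{"op": "carry_out", "data": {
  "deltas": [
    [-1,[0,0,-4],[0,0,0]],
    [-1,[0,0,-12],[0,0,0]],
    [-1,[0,0,-21],[0,0,0]],
    [-1,[0,0,-30],[0,0,0]],
    [-1,[0,0,-39],[0,0,0]],
    [-1,[0,0,-46],[0,0,0]],
    [-1,[0,0,-50],[0,0,0]],
    [-1,[0,0,-51],[0,0,0]]
  ]
}}

```text
time: 23.65
ee_pos: [0.5268, -0.037, 0.2231]
tool_rot: [0.999, -0.042, -0.0, 0.001]
ft_force: [2.2, -1.2, -11.2]
grip_width: 0.0279
```

```bash
python3 - <<'E'
from h import *
for n in('scene','top'):
    d=grab(n,n+'5.png');P=cloud(d);c=cv2.cvtColor(d['color'],cv2.COLOR_BGR2HSV);z=P[...,2]
    for lo,hi,t in ((.15,.164,'cap'),(.236,.256,'bar top')):
      m=((z>lo)&(z<hi)&(c[...,2]<70)&(abs(P[...,0]-.53)<.1)&(abs(P[...,1]+.036)<.1)).astype(np.uint8);k,l,s,ce=cv2.connectedComponentsWithStats(m)
      for i in range(1,k):
        if s[i,4]>50: q=P[l==i]*1000;print(n,t,ce[i].round(),s[i,4],np.median(q,0).round(1),q[:,2].max().round(1))
cv2.imwrite('pics/c5.png',cv2.resize(load('scene')['color'][120:380,180:460],None,fx=2,fy=2))
E
python3 go2.py 527 -37 223.5
```

```text
scene cap [267. 248.] 192 [467.9 -70.8 158.2] 161.6
scene cap [340. 271.] 204 [592.5  -2.8 158.1] 161.3
scene cap [302. 289.] 237 [586.6 -81.3 158.4] 161.6
scene bar top [288. 226.] 474 [529.4 -63.2 247.3] 254.2
top cap [309. 221.] 139 [468.   13.8 155. ] 160.0
top bar top [312. 179.] 98 [527.2   8.3 243.2] 248.5
t 23.75 tcp [526.8 -37.  222.9] f [ 2.4 -0.6 -9.3] w 28.1 q [ 0.24  0.4  -0.38  2.04  0.21  0.75 -0.35]
turn [ 0.1  0.1 -0.3]
d [ 0.2  0.  -0.6]
```

View pics/c5.png

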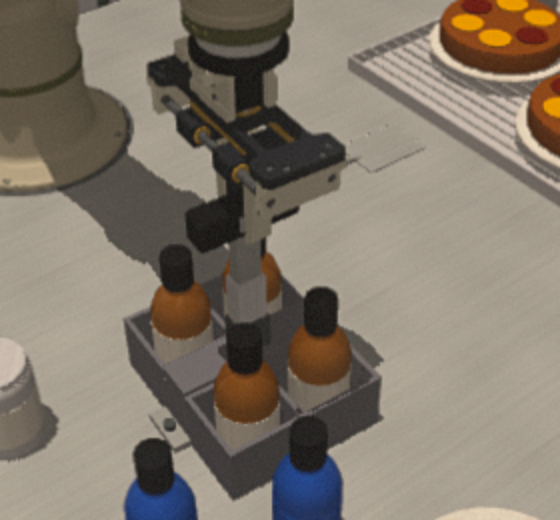

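The crop shows the bar raised on its post between the jaws at (240,225), with all four bottles upright. I'll press gently up against the stop to confirm it.

Call:
{"op": "carry_out", "data": {
  "deltas": [
    [-1,[0,0,-0.5],[0,0,0]],
    [-1,[0,0,-1],[0,0,0]],
    [-1,[0,0,-1.2],[0,0,0]],
    [-1,[0,0,-1.5],[0,0,0]],
    [-1,[0,0,-1.5],[0,0,0]],
    [-1,[0,0,-1.5],[0,0,0]],
    [-1,[0,0,-1.5],[0,0,0]],
    [-1,[0,0,-1.5],[0,0,0]]
  ]
}}

```text
time: 24.75
ee_pos: [0.5268, -0.037, 0.2237]
tool_rot: [0.999, -0.042, -0.001, 0.001]
ft_force: [5.2, -0.1, -21.7]
grip_width: 0.028
```

The force rose to 22 N with almost no travel, which is the second stop. I'll hold, tighten slightly and check for creep.

Call:
{"op": "carry_out", "data": {
  "deltas": [
    [-1,[0,0,0.3],[0,0,0]],
    [-1,[0,0,0.3],[0,0,0]],
    [-1,[0,0,0.3],[0,0,0]],
    [-1,[0,0,0.3],[0,0,0]],
    [-1,[0,0,0.3],[0,0,0]],
    [-1,[0,0,0.3],[0,0,0]],
    [-1,[0,0,0.3],[0,0,0]],
    [-1,[0,0,0.3],[0,0,0]]
  ],
  "grip_force": 58
}}

```text
time: 25.75
ee_pos: [0.5268, -0.037, 0.2234]
tool_rot: [0.999, -0.042, -0.001, 0.001]
ft_force: [1.4, -1.4, -9.4]
grip_width: 0.0283
```

```bash
python3 - <<'E'
from h import *
d=grab('scene');P=cloud(d);c=cv2.cvtColor(d['color'],cv2.COLOR_BGR2HSV);z=P[...,2]
m=(z>.236)&(z<.256)&(c[...,2]<70)&(abs(P[...,0]-.53)<.03)&(P[...,1]<-.055)&(P[...,1]>-.09)
print(m.sum(),np.median(P[m],0).round(4))
s=bot.observe();print(s['time'],s['ee_pos'].round(4),s['ft_force'].round(1),s['grip_width'])
print(bot.finish_job())
E
```

```text
306 [ 0.5309 -0.0722  0.2471]
25.8 [ 0.5268 -0.037   0.2234] [ 2.1 -0.6 -9.9] 0.028097859226753993
the job is handed in; nothing more can be done
None
```

Both amber bottles from the worktop now stand in the two empty near-row cells. The handle is drawn up to the second stop and the arm is still gripping it. I handed the job in at 25.8 s; it reported no verdict.

- **Bottles:** After release, the two new caps measured within about 2 mm of their cell centres, with tops at seated height, and the stored pair was still in place. After the pull, three of the four caps measured in place from the scene camera. The fourth, in the left near cell, was hidden by the gripper there. The top camera saw it only in part, about 4 mm from its earlier reading, and in the picture it stands upright.
- **Handle:** The jaws closed to about 28 mm, so the button is pressed. The handle rose about 100 mm, and the force jumped to 22 N with almost no travel, which marks the second stop. At the end it pulled a steady 10 N against a 58 N grip, and the bar top measured 247 mm, as expected for fully drawn out.
- **One deviation:** My first grasp landed about 7 mm off in y, so the bottle was probably nudged as the jaws closed on its cap. It stayed upright and was placed normally.

I saw no movement of the look-alikes or the other things on the worktop in the pictures, but I did not re-measure them at the end.

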